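# Crank out the printer bed and press the calibration plate onto its pin

### The arm

A 7-joint arm with a two-finger parallel gripper is mounted at the origin on the work surface. World frame = base frame: x ahead of the robot, y to its left, z up, the work surface at z = 0. Lengths are in m, angles in rad, forces in N, time in s.
With the tool pointing down it reaches from about 0.425 to 0.95 m from the base axis. Payload 4.7 kg.
Tool frame: the origin (TCP) lies on the centre line of the jaws, within the pads' length; the fingertips stand 8 mm ahead of it and the grasp point (between the pads) lies 11 mm behind it; z points along the fingers, y is the line along which they close (so a half turn about z gives the same grasp; the last joint's range is limited). The gripper opens to 85 mm and grips with 20 to 120 N. Pads are 22 mm wide; open, the fingers measure 114 mm over their backs; the gripper's body (76 mm by 85 mm) begins 54 mm behind the grasp point. The pads swing forward as they close: fully open they stand 13 mm farther back than shut.
Start: joints at [1.224, 0.469, -0.049, 1.532, 0.024, 1.141, -0.082], TCP at [0.211, -0.641, 0.219] pointing down, gripper open.
Joint ranges: [-2.59, 2.59], [-0.33, 1.99], [-1.39, 1.29], [0.1, 2.45], [-1.04, 4.18], [0.21, 1.99], [-2.66, 2.66]. Speed limits (rad/s): [2.57, 2.57, 3.14, 3.14, 3.14, 3.14, 3.14].

### API

Orientations are given as a 3x3 rotation matrix whose columns are the frame's x, y, z axes.
In Python, from rig import arm, optics, workorder gives the robot as it stands (arm), with the cameras (optics) and the job (workorder). Calls block until the motion is done:
- arm.movep(position, orientation): joint-space move of the TCP to a pose.
- arm.move_l(position, attitude=None, feed=0.15, until_force=None): straight line of the TCP; attitude=None keeps the orientation; feed is the mean speed in m/s. With until_force (N) it stops when the force on the tool has changed by that much, and returns True; else False.
- arm.move_joints(angles): joint-space move.
- arm.command_gripper(opening, newtons=None): finger opening in m; newtons is the grip in N (None keeps the last); returns when the fingers have stopped.
- arm.sleep(seconds).
- arm.inverse_kinematics(position, orientation): joint angles nearest the present ones, or None.
- arm.sense(): the state.
- optics.camera(name): name is "scene" or "top" or "wrist"; returns the picture (420x560x3 uint8, red, green, blue); there is no depth.
- optics.camera_params(name): a dict with "K" (3x3 intrinsics, pixels), "dist" ([k1, k2, p1, p2, k3] as OpenCV has them; the pictures are not rectified), "position" and "rotation" of the camera in the world; the wrist camera has in their place "tool_from_camera" (4x4, takes a point from camera to tool coordinates, whose origin is the TCP and whose axes are the flange's). Camera axes: x right, y down, z forward; pixel columns grow to the right and rows downward; lengths in m; the calibration is good to about 2 mm. A picture is of the moment at which its call begins: read the wrist's pose just before it. camera_params takes no time and is no camera call.
A pose or a line that the arm cannot do raises arm.Unreachable and nothing moves.
- workorder.finish_job(): hands the job in; it is judged then, once.
The state is a dict: "time_s": time; "joint_pos": joint angles; "qd": joint speeds; "joint_efforts": joint torques, N m; "position": TCP position; "tcp_rot": TCP orientation; "wrist_force": force on the tool from outside, world axes, zero at the start; "ft_torque": the same for the moment, N m; "finger_gap": finger opening in m; "gripper_force": force on a finger pad.
Only numpy, scipy, OpenCV 4.12 (cv2) and the standard library are available. Lean on these libraries where they do the work, as an engineer would, in place of code of your own. Each camera call takes 0.05 s, during which the arm holds its last target. There are 200 camera calls.

### The job

Turn the printer's hand crank counter-clockwise (seen from above) all the way to its stop, a little over two turns, so that the bed comes fully out from under the print head. Then lift the black calibration plate by its orange grip, lay it square on the bed over the locating pin, sliding it until its hidden hole drops over the pin and it lies flat, and press it down until the bed has sunk about 5 mm or more on its springs. Finish while still holding the plate pressed down, and leave the other things on the bench alone.

Things in the scene. Friction and masses are not known exactly. Their poses are not given: they have to be found in the camera images.
- plate: black plate 110 (its x) x 90 (y) x 10 mm with a white outline; on its middle an orange grip bar 60 long (x), 22 wide (y), 34 high (top 44 above the underside). 0.25 kg, starts flat on the bench right of the printer. Origin: centre of the underside = mouth of the hidden hole, 13 mm across, 10 deep, closed above by the grip. May be fitted either way round (180 degrees)
- pin (a point): foot of the upright brass locating pin at the centre of the bed's top (aluminium, 140 x 140), 78 mm above the bench unpressed. Pin 10 mm across, 8 tall, tip tapered to 6. x: along the bed's travel, away from the robot; z up. Moves with the bed. With the plate home, its origin is at this point and its x along this x, either way
- bed (a joint): how far the bed is pressed down on its springs, m: 0 at rest at the top, 0.010 at the bottom stop. The springs carry the plate without sinking; beyond its weight they need about 3 N to start and 2 N more per mm (about 15 N at 6 mm)
- carriage (a joint): how far the bed has come out from under the print head, towards the robot (along -x of pin), m: 0 fully under the head, 0.12 at its stop. Driven only by the crank through a belt, about 54 mm per turn; stays where left, holds about 8 N of sideways push. Fully out, the pin stands 95 mm in front of the print head's front
- crank (a joint): angle of the hand crank, rad, growing counter-clockwise seen from above: 0 with the carriage fully in, 14.0 at the stop (2.2 turns in all); it starts between 0 and 1.4. Turns easily, under 3 N at the handle
- crank_axis (a point): point on the crank's upright axis, on top of the gearbox at the printer's left side, 56 mm above the bench. The hub reaches 72 mm above the bench
- handle (a point): centre of the top of the crank's handle: an upright orange cylinder 18 mm in diameter and 50 mm tall, from 72 to 122 mm above the bench, that spins freely on the crank arm, 40 mm from the crank's axis. The arm below it is 18 mm wide, its top 70 mm above the bench
- glue_stick: bystander, to be left alone: small upright glue stick with a yellow cap, 28 across, 95 high
- printed_pot: bystander, to be left alone: blue printed pot, 70 across, 65 high
- nozzle_tray: bystander, to be left alone: grey divided tray, 110 x 80 x 30 mm
- scraper: bystander, to be left alone: bed scraper lying on the bench
- screwdriver: bystander, to be left alone: red screwdriver lying on the bench
- fan_spare: bystander, to be left alone: spare black fan, 50 x 50 x 20 mm

How it is judged:
On the way, in this order (a step that is already met when the one before it is completed fails the run):
1. the crank is turned to its stop: the bed carriage is fully out (more than 114 of 120 mm) (value of joint carriage above 0.114 m), for 0.2 s.
2. the plate has dropped over the pin and lies flat and square on the bed (horizontal distance between plate and pin below 0.003 m and z of plate in the frame of pin below 0.0025 m and angle between the x axis of plate and the x axis of pin, either way round below 0.2 rad and angle between the z axis of plate and the z axis of pin, either way round below 0.05 rad and value of joint carriage above 0.112 m), for 0.2 s.
At the end, for the whole second after the job is handed in: Fingers still press the plate (over 5 N) with the bed sunk at least 4 mm on its springs; plate at rest, home over the pin (within 3 mm sideways, 2.5 mm of the bed, flat within 0.05 rad, square within 0.2 rad either way round); carriage still out more than 112 mm (all of step 2 and value of joint bed above 0.004 m and contact force between the fingers and plate above 5 N and linear speed of plate below 0.02 m/s); the arm keeps its last pose, push and grip.
It fails at once if a bystander is moved more than 40 mm (distance of any of glue_stick, printed_pot, nozzle_tray, scraper, screwdriver, fan_spare from where it was at the start of the episode above 0.04 m).
It also fails if it takes over 72 s, if anything falls off the work surface, if the arm or the gripper's body presses on something with over 40 N, if the wrist force passes 120 N, or if a joint passes its speed limit or range.

## Working session

There is one attempt and no reset: what is moved stays moved. The work goes in short steps, each a Python script; the robot and the scene stay as the last script left them, time stands still between calls to the robot, and variables do not carry over. Pictures are saved under pics/ and viewed, at most 10 in all, crops included, and the job is handed in when it is done.

```bash
mkdir -p pics; ls
python3 - <<'E'
from rig import arm, optics, workorder
import cv2,numpy as np
np.set_printoptions(precision=4,suppress=True)
for n in("scene","top"):
    im=optics.camera(n); cv2.imwrite(f"pics/{n}0.png",im[:,:,::-1]); print(n,optics.camera_params(n))
print(optics.camera_params("wrist")); s=arm.sense(); print(s)
E
```

```text
pics
rig.py
scene {'K': array([[389.1701,   0.    , 273.6847],
       [  0.    , 389.1701, 209.9326],
       [  0.    ,   0.    ,   1.    ]]), 'dist': array([-0.0626,  0.    ,  0.    ,  0.    ,  0.    ]), 'position': array([ 1.0793, -0.3512,  0.9814]), 'rotation': array([[ 0.4812,  0.7104, -0.5136],
       [ 0.8764, -0.3788,  0.2972],
       [ 0.0166, -0.5932, -0.8049]])}
top {'K': array([[514.4115,   0.    , 279.8979],
       [  0.    , 514.4115, 211.4216],
       [  0.    ,   0.    ,   1.    ]]), 'dist': array([0.0439, 0.    , 0.    , 0.    , 0.    ]), 'position': array([ 0.409 , -0.018 ,  1.8029]), 'rotation': array([[ 0.0172, -0.9973,  0.0719],
       [-0.9998, -0.0177, -0.0062],
       [ 0.0074, -0.0718, -0.9974]])}
{'K': array([[291.2308,   0.    , 280.3722],
       [  0.    , 291.2308, 203.7046],
       [  0.    ,   0.    ,   1.    ]]), 'dist': array([-0.0549,  0.    ,  0.    ,  0.    ,  0.    ]), 'tool_from_camera': array([[-0.0012, -0.9513, -0.3083,  0.0792],
       [ 1.    , -0.0009, -0.001 ,  0.0009],
       [ 0.0007, -0.3083,  0.9513, -0.1552],
       [ 0.    ,  0.    ,  0.    ,  1.    ]])}
{'time_s': 0.1, 'joint_pos': array([ 1.2241,  0.4694, -0.0486,  1.5336,  0.0241,  1.141 , -0.0823]), 'qd': array([-0.0006, -0.0021, -0.0002, -0.0034,  0.0013, -0.0026,  0.0018]), 'joint_efforts': array([  0.0009, -51.1515,  -0.047 , -23.839 ,   0.0108,   0.0044,
        -0.    ]), 'position': array([ 0.2107, -0.6407,  0.2177]), 'tcp_rot': array([[ 0.9499,  0.3125, -0.0006],
       [ 0.3125, -0.9499,  0.0017],
       [-0.0001, -0.0018, -1.    ]]), 'wrist_force': array([-0.659 , -1.0644,  0.3339]), 'ft_torque': array([ 0.0302,  0.0506, -0.0251]), 'gripper_force': 0.0, 'finger_gap': 0.08555354279749712}
```

View pics/top0.png

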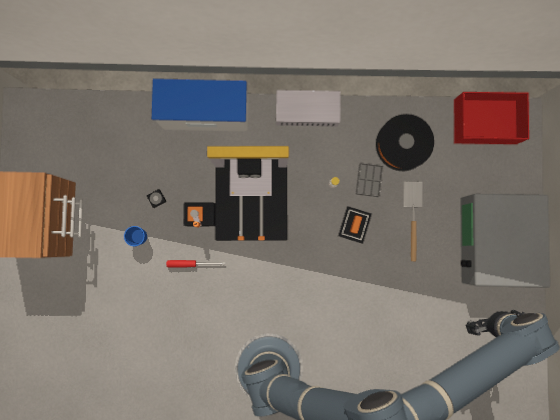

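View pics/scene0.png

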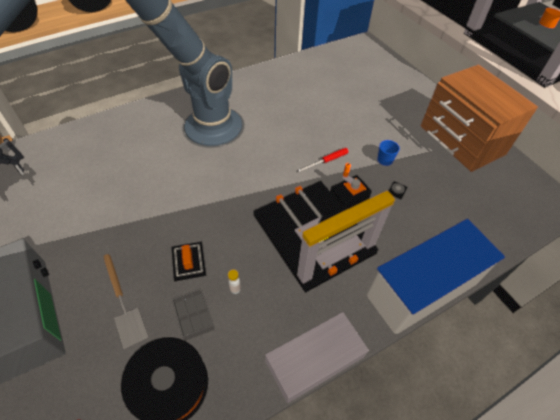

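The top view shows the gearbox at about (198,214), the printer base at (215–287, 165–240) and the plate at (355,225). The scene view shows the handle upright at (348,170).

```bash
cat > h.py <<'E'
import numpy as np,cv2
from rig import arm, optics, workorder
np.set_printoptions(precision=4,suppress=True)
def ray(name,uv,cam=None):
    p=optics.camera_params(name)
    d=cv2.undistortPoints(np.array([[uv]],float),p["K"],p["dist"])[0,0]
    if cam is None: R,t=np.array(p["rotation"]),np.array(p["position"])
    else: R,t=cam
    return t,R@np.array([d[0],d[1],1])
def wcam(s):
    T=np.array(optics.camera_params("wrist")["tool_from_camera"]); R=np.array(s["tcp_rot"])
    return R@T[:3,:3],np.array(s["position"])+R@T[:3,3]
def at(name,uv,z,cam=None):
    t,d=ray(name,uv,cam); return t+d*(z-t[2])/d[2]
def down(a): # tool x axis at angle a in world xy, z down
    c,s=np.cos(a),np.sin(a); return np.array([[c,s,0],[s,-c,0],[0,0,-1.]])
E
python3 - <<'E'
from h import *
im=cv2.imread("pics/top0.png"); cv2.imwrite("pics/topc.png",cv2.resize(im[140:260,170:385],None,fx=3.7,fy=3.7,interpolation=cv2.INTER_CUBIC))
im=cv2.imread("pics/scene0.png"); cv2.imwrite("pics/scenec.png",cv2.resize(im[145:305,160:410],None,fx=3.2,fy=3.2,interpolation=cv2.INTER_CUBIC))
E
```

```text
(no output)
```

View pics/topc.png

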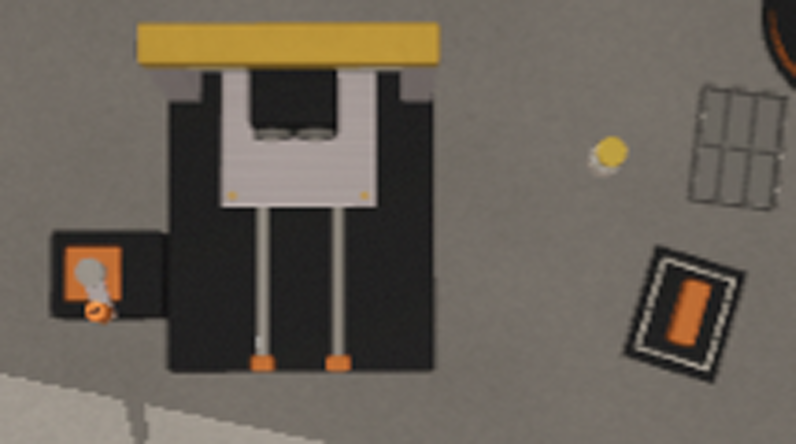

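View pics/scenec.png

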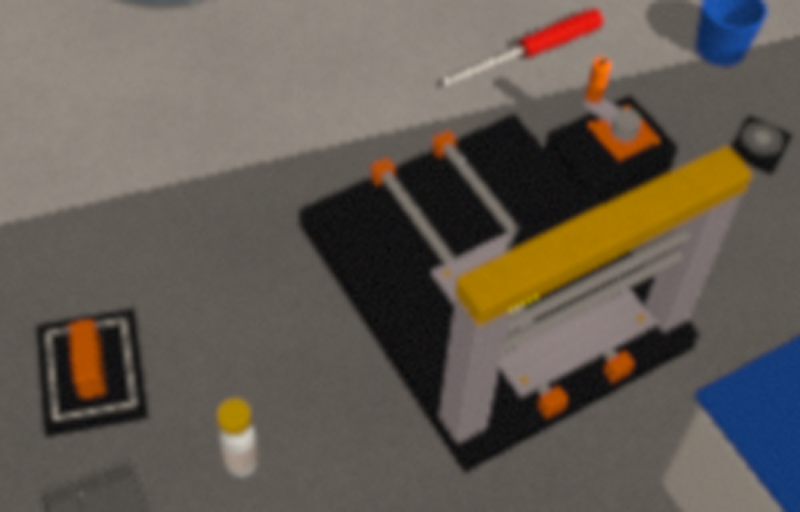

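The top crop shows the hub at about (91,271), the handle top at (98,312) and the grip bar at (689,312). It also shows the bed's front corners at (221,207) and (376,207). The crank arm points towards the robot.

Run:
```python
from h import *
def T(u,v,z,n="top"): return at(n,((u+.5)/3.7-.5+170,(v+.5)/3.7-.5+140),z)
ax=T(91,271,.072);ha=T(98,312,.122);print("axis",ax,"handle",ha,np.linalg.norm((ax-ha)[:2]))
for n,u,v,z in [("grip",689,312,.044),("g1",692,280,.044),("g2",682,345,.044),("bedL",221,207,.078),("bedR",376,207,.078),("baseFL",170,371,.02),("baseFR",433,371,.02),("baseBL",170,104,.02),("gantryL",137,66,.2),("gantryR",440,66,.2)]+[("pl",a,b,.01) for a,b in((655,246),(746,270),(713,381),(625,354))]: print(n,T(u,v,z))
def S(u,v,z): return at("scene",((u+.5)/3.2-.5+160,(v+.5)/3.2-.5+145),z)
print("sc hub",S(628,118,.072),"handle",S(601,62,.122), "grip", S(83,355,.044))
def nearest(a,b):
    (t1,d1),(t2,d2)=a,b; M=np.c_[d1,-d2]; k=np.linalg.lstsq(M,t2-t1,rcond=None)[0]; return t1+k[0]*d1,t2+k[1]*d2
```

```text
axis [0.5238 0.2595 0.072 ] handle [0.4843 0.2442 0.122 ] 0.04226827491146238
grip [ 0.4974 -0.2895  0.044 ]
g1 [ 0.5271 -0.2921  0.044 ]
g2 [ 0.4668 -0.2832  0.044 ]
bedL [0.5838 0.1423 0.078 ]
bedR [0.5863 0.0014 0.078 ]
baseFL [0.4349 0.1915 0.02  ]
baseFR [ 0.4391 -0.0541  0.02  ]
baseBL [0.6863 0.198  0.02  ]
gantryL [0.6903 0.205  0.2   ]
gantryR [ 0.6952 -0.0522  0.2   ]
pl [ 0.561  -0.2622  0.01  ]
pl [ 0.5397 -0.3482  0.01  ]
pl [ 0.4346 -0.3177  0.01  ]
pl [ 0.4584 -0.2348  0.01  ]
sc hub [0.5231 0.2615 0.072 ] handle [0.4848 0.2463 0.122 ] grip [ 0.5039 -0.2943  0.044 ]
```

Run:
```python
from h import *
for n,p,a in [("h",[.4845,.2453,.2],0),("h",[.4845,.2453,.2],np.pi),("h+",[.56,.30,.095],0),("pl",[.498,-.291,.15],-.26),("pl",[.498,-.291,.15],np.pi-.26),("pin",[.54,.07,.13],.02),("pin",[.54,.07,.13],np.pi+.02),("pin",[.54,.07,.13],-np.pi+.02)]:
    print(n,round(a,2),arm.inverse_kinematics(p,down(a)))
```

```text
h 0 [ 0.3072  0.5196 -1.1544  1.8265  0.5222  1.1442 -2.597 ]
h 3.14 [ 0.2816  0.4947 -1.1065  1.8275  0.4893  1.1273  0.5744]
h+ 0 [-0.0174  0.664  -0.7886  1.7161  0.5479  0.9959 -2.5788]
pl -0.26 [ 0.5401  0.3825 -0.1081  1.8413  0.0506  0.9205 -1.4218]
pl 2.88 [ 0.9674  0.4658 -0.6768  1.8163  0.3455  0.9803  1.4578]
pin 0.02 [ 0.2938  0.4313 -0.6385  1.9095  0.3227  0.904  -2.0541]
pin 3.16 [ 0.5666  0.5786 -1.0475  1.8961  0.591   1.0163  0.8504]
pin -3.12 [ 0.5666  0.5786 -1.0475  1.8961  0.591   1.0163  0.8504]
```

Run:
```python
from h import *
arm.move_joints([-.468,.15,0,1.8,0,1.19,1.1]); s=arm.sense(); print(s["time_s"],s["position"])
arm.command_gripper(.05,30)
arm.movep([.4845,.2453,.20],down(np.pi)); s=arm.sense(); print(s["time_s"],s["position"],s["joint_pos"])
c=wcam(s); im=optics.camera("wrist"); cv2.imwrite("pics/w1.png",im[:,:,::-1])
hsv=cv2.cvtColor(im,cv2.COLOR_RGB2HSV); m=((hsv[...,0]<16)&(hsv[...,1]>170)&(hsv[...,2]>90)).astype(np.uint8)
n,l,st,ce=cv2.connectedComponentsWithStats(m)
for i in range(1,n):
    if st[i,4]>60: print(st[i],ce[i],at("wrist",ce[i],.122,c))
```

```text
3.1917 [0.4808 0.1948 0.2942]
4.1417 [0.4849 0.245  0.2004] [-0.5208  0.2733 -0.0304  1.8684  0.0104  1.0003  1.0152]
[ 294   45   94   26 2263] [340.4848  57.3142] [0.3687 0.2885 0.122 ]
[138 138  26  16 151] [154.9404 144.2053] [0.4317 0.1439 0.122 ]
[ 75 140  29  16 200] [ 92.95 146.78] [0.4331 0.0919 0.122 ]
[271 183  46  58 337] [281.8279 203.3145] [0.4816 0.2454 0.122 ]
```

View pics/w1.png

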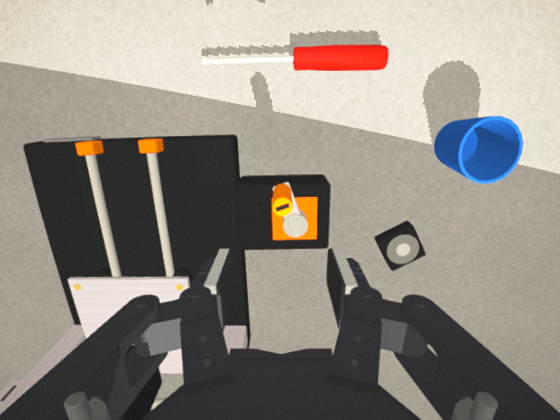

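The wrist view shows the handle top at (282,207), with a dark slot on it, and the hub at (295,225). The fingers are clear of both, and nothing stands near the crank.

```bash
cat >> h.py <<'E'
def circ(A,th,z,r=.04): return [A[0]+r*np.cos(th),A[1]+r*np.sin(th),z]
E
python3 - <<'E'
from h import *
s=arm.sense(); c=wcam(s)
H=at("wrist",(282,207),.122,c); A=at("wrist",(295,225),.072,c)
print(H,A,np.linalg.norm((H-A)[:2]))
H=(H[:2]+[.4845,.2453])/2; 
z=.098
hit=arm.move_l([H[0],H[1],z],feed=.12,until_force=8); print("hit",hit)
arm.command_gripper(.0,25); s=arm.sense()
print(s["time_s"],s["position"],s["finger_gap"],s["gripper_force"],s["wrist_force"])
E
```

```text
[0.4863 0.2455 0.122 ] [0.5235 0.2595 0.072 ] 0.039714442017672394
hit False
5.5833 [0.486  0.2458 0.0988] 0.016457530449438835 24.484774572774768 [-0.5462  0.3607  4.0494]
```

Run:
```python
from h import *
A=np.array([.5235,.26]); p=arm.sense()["position"]; th=np.arctan2(p[1]-A[1],p[0]-A[0]); t0=th
for k in range(12):
    th+=np.pi/9
    try: arm.move_l(circ(A,th,.098),feed=.12)
    except arm.Unreachable as e: print("unreach",th,e); break
    s=arm.sense(); print(round(s["time_s"],2),round(th-t0,2),s["position"],s["wrist_force"],s["finger_gap"])
```

```text
5.85 0.35 [0.494  0.233  0.0988] [ 1.2539 -2.1546  4.901 ] 0.016447933856180427
6.12 0.7 [0.5053 0.2246 0.0988] [ 0.8558 -1.4481  5.6144] 0.016346424158184953
6.38 1.05 [0.5185 0.2206 0.0988] [ 1.8812 -1.298   4.6536] 0.01634978893579854
6.65 1.4 [0.5323 0.2213 0.0988] [ 1.4795 -0.8345  4.9021] 0.016397739993639113
6.92 1.75 [0.545  0.2267 0.0988] [1.7519 1.0311 5.5301] 0.016241592993556594
7.18 2.09 [0.5552 0.2363 0.0988] [1.3884 1.5097 5.7954] 0.01644292978727666
7.45 2.44 [0.5616 0.2487 0.0988] [0.2157 1.8091 5.7853] 0.01628107383489363
7.72 2.79 [0.5632 0.2625 0.0988] [-1.0425  2.3146  6.657 ] 0.01640252191774055
7.98 3.14 [0.5601 0.2759 0.0988] [-1.4638  1.5738  6.9091] 0.01655331906219571
8.25 3.49 [0.5528 0.2874 0.0987] [-2.0061  0.0139  7.9232] 0.01609789222145797
8.52 3.84 [0.5418 0.2958 0.0987] [-2.9139 -0.3052  7.1055] 0.01637927458553387
8.78 4.19 [0.5286 0.3001 0.0987] [-2.5332 -1.0912  8.2729] 0.016109200074499903
```

Run:
```python
from h import *
A=np.array([.5235,.26]); p=arm.sense()["position"]; th=np.arctan2(p[1]-A[1],p[0]-A[0]); n=4.19-0.02; t0=th-n
fl=0
while th-t0<14.4:
    st=np.pi/9 if th-t0<12.2 else .12
    th+=st
    try: arm.move_l(circ(A,th,.098),feed=.12)
    except arm.Unreachable as e: print("unreach",th,e); break
    s=arm.sense(); f=s["wrist_force"]; ft=-np.sin(th)*f[0]+np.cos(th)*f[1]
    if th-t0>11.5: print(round(s["time_s"],2),round(th-t0,2),s["position"],f,round(ft,1),s["finger_gap"])
    if abs(ft)>14: break
im=optics.camera("top"); cv2.imwrite("pics/top2.png",cv2.resize(im[140:260,170:385],None,fx=3.7,fy=3.7,interpolation=cv2.INTER_CUBIC)[:,:,::-1])
print(s["joint_pos"])
```

```text
14.39 11.5 [0.4904 0.2833 0.0986] [-1.0196 -0.1813 10.4355] 0.8 0.01633516156427317
14.66 11.85 [0.4844 0.2706 0.0986] [-0.3075 -1.5386  9.3169] 1.6 0.01651971169738732
14.93 12.2 [0.4832 0.2569 0.0987] [ 0.1905 -1.39    9.1203] 1.4 0.01614449686804577
15.19 12.55 [0.4867 0.2436 0.0987] [ 1.0728 -1.2947  8.4601] 1.6 0.01639891176256696
15.44 12.67 [0.4885 0.2402 0.0987] [1.0902 0.4021 8.2538] 0.2 0.016316026230838793
15.69 12.79 [0.4909 0.2364 0.0987] [1.1158 0.9175 7.5429] -0.1 0.016035022238155137
15.94 12.91 [0.4939 0.2329 0.0987] [-0.4291  0.5623  8.8006] -0.7 0.01668506540362325
16.19 13.03 [0.4974 0.2296 0.0987] [1.1497 0.3621 9.473 ] 0.7 0.01654200555642932
16.44 13.15 [0.5012 0.2268 0.0987] [-0.0504  0.3135  8.7312] -0.2 0.016163931494092034
16.69 13.27 [0.5053 0.2244 0.0987] [0.1056 0.0064 8.7861] 0.1 0.016430731087274195
16.94 13.39 [0.5097 0.2226 0.0987] [-0.1438  0.4048  8.6614] -0.3 0.016268721598517912
17.19 13.51 [0.5143 0.2212 0.0987] [-0.014   0.1566  8.89  ] -0.0 0.016573132742862262
17.44 13.63 [0.5186 0.2205 0.0987] [-1.453  -0.1411  9.5766] -1.4 0.01659997046162517
17.69 13.75 [0.5191 0.2204 0.0985] [-9.8793 -0.2843 17.592 ] -9.9 0.016670059829361223
17.94 13.87 [0.5197 0.2205 0.0983] [-18.8249  -1.6933  25.6496] -18.9 0.016429605799186883
[-0.4613  0.4339 -0.0151  1.903   0.0016  0.8236  1.0971]
```

View pics/top2.png

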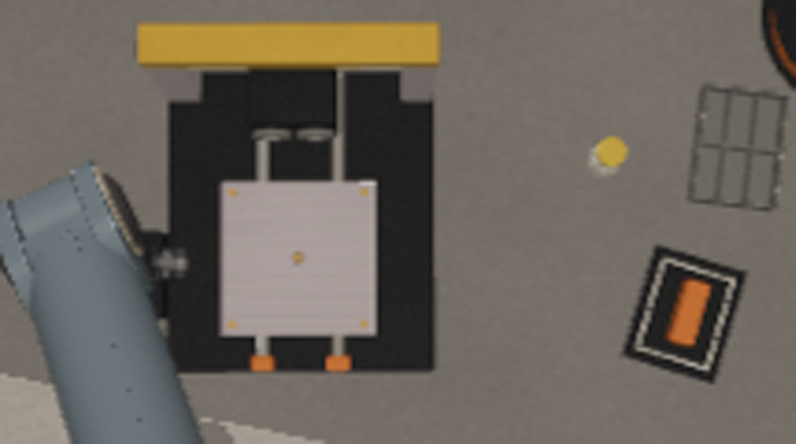

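The bed is fully out. The pin tip is at (298,258) in the crop and the bed's corners are at (220,181) and (376,335). Next I release the handle and go to the plate.

Run:
```python
from h import *
def T(u,v,z): return at("top",((u+.5)/3.7-.5+170,(v+.5)/3.7-.5+140),z)
print("pin top cam",T(298,258,.086)); print([T(u,v,.078) for u,v in((220,181),(376,181),(376,335),(220,335))])
arm.move_l([.5182,.2204,.0985],feed=.1)
print(arm.sense()["wrist_force"])
arm.command_gripper(.05)
arm.move_l([.5182,.2204,.20],feed=.2)
arm.move_joints([-.2,.15,0,1.8,0,1.19,1.4])
s=arm.sense(); c=wcam(s); im=optics.camera("wrist"); cv2.imwrite("pics/w2.png",im[:,:,::-1]); np.savez("w2.npz",R=c[0],t=c[1]); print(s["time_s"],s["position"])
arm.move_joints([.53,.15,0,1.8,0,1.19,1.84]); arm.command_gripper(.06)
arm.movep([.5,-.29,.15],down(np.pi-.26))
s=arm.sense(); c=wcam(s); im=optics.camera("wrist"); cv2.imwrite("pics/w3.png",im[:,:,::-1]); np.savez("w3.npz",R=c[0],t=c[1]); print(s["time_s"],s["position"],s["wrist_force"])
```

```text
pin top cam [0.5379 0.071  0.086 ]
[array([0.6075, 0.1438, 0.078 ]), array([0.6101, 0.0018, 0.078 ]), array([ 0.4698, -0.0007,  0.078 ]), array([0.4674, 0.1404, 0.078 ])]
[-2.01    1.0639  7.5042]
20.1 [0.5143 0.0629 0.2927]
22.4917 [ 0.5002 -0.2907  0.1509] [-0.1621 -1.2368  1.2259]
```

View pics/w3.png

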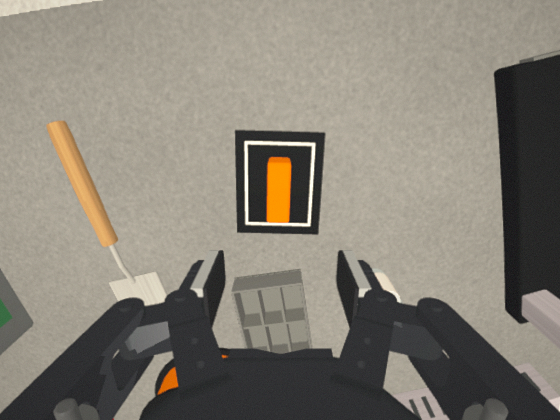

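View pics/w2.png

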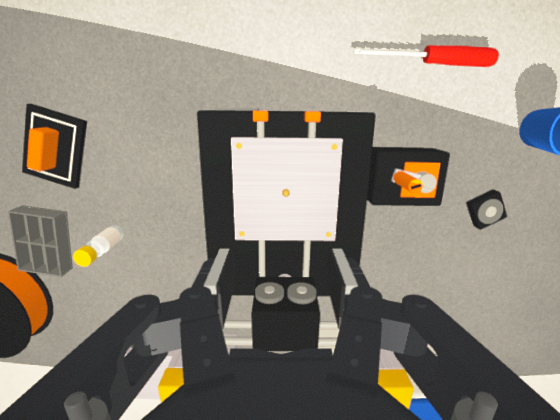

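w3 shows the plate's corners at (235,130), (325,133), (319,234) and (238,232), with the grip's top face spanning (268–291, 165–222). w2 shows the pin tip at (286,192) and the bed's corners at (231,138), (342,138), (336,240) and (234,240).

Run:
```python
from h import *
a=np.load("w3.npz"); c=(a["R"],a["t"])
P=np.array([at("wrist",u,.01,c) for u in((235,130),(325,133),(319,234),(238,232))]); print(P,P.mean(0))
print("yaws",[np.arctan2(*(P[i]-P[j])[1::-1]) for i,j in((3,0),(2,1))], np.arctan2(*(P[1]-P[0])[1::-1])-np.pi/2)
G=np.array([at("wrist",u,.044,c) for u in((268,165),(291,165),(290.5,222),(267,222))]); print(G,G.mean(0))
a=np.load("w2.npz"); c=(a["R"],a["t"])
print("pin",at("wrist",(286,192),.086,c))
B=np.array([at("wrist",u,.078,c) for u in((231,138),(342,138),(336,240),(234,240))]); print(B,B.mean(0),[np.arctan2(*(B[i]-B[j])[1::-1]) for i,j in((3,0),(2,1))])
```

```text
[[ 0.4311 -0.3195  0.01  ]
 [ 0.4571 -0.2339  0.01  ]
 [ 0.5623 -0.2637  0.01  ]
 [ 0.5368 -0.3497  0.01  ]] [ 0.4968 -0.2917  0.01  ]
yaws [np.float64(-0.27849750954049474), np.float64(-0.27599101098341783)] -0.29428178882228284
[[ 0.4677 -0.2943  0.044 ]
 [ 0.4731 -0.2741  0.044 ]
 [ 0.5269 -0.2884  0.044 ]
 [ 0.521  -0.3103  0.044 ]] [ 0.4972 -0.2918  0.044 ]
pin [0.5368 0.0704 0.086 ]
[[ 0.471  -0.0005  0.078 ]
 [ 0.4668  0.1382  0.078 ]
 [ 0.6065  0.143   0.078 ]
 [ 0.6106  0.0006  0.078 ]] [0.5387 0.0703 0.078 ] [np.float64(0.008212423373273102), np.float64(0.03396910807644092)]
```

Run:
```python
from h import *
p=[.4971,-.2918]; R=down(np.pi-.278)
arm.movep([*p,.09],R)
print("hit",arm.move_l([*p,.024],feed=.08,until_force=8))
arm.command_gripper(0,80); s=arm.sense(); z0=s["position"][2]
print(s["time_s"],s["position"],s["finger_gap"],s["gripper_force"],s["wrist_force"])
np.save("z0.npy",z0)
arm.move_l([*p,.20],feed=.2); s=arm.sense(); print(s["finger_gap"],s["wrist_force"])
arm.movep([.5375,.0705,.20],down(np.pi+.02))
arm.move_l([.5375,.0705,z0+.092],feed=.1); arm.sleep(.2)
s=arm.sense(); print(s["time_s"],s["position"],s["finger_gap"],s["wrist_force"])
im=optics.camera("scene"); cv2.imwrite("pics/sc3.png",cv2.resize(im[145:305,160:410],None,fx=3.2,fy=3.2,interpolation=cv2.INTER_CUBIC)[:,:,::-1])
```

```text
hit False
24.3083 [ 0.4974 -0.2921  0.0248] 0.01907443458780993 78.5421359539032 [-1.591   0.3864  6.1601]
0.019316146550501515 [ 0.151   0.078  -3.9105]
27.8917 [0.5379 0.0706 0.1175] 0.019038315331496726 [-0.2642 -0.1681 -3.4086]
```

View pics/sc3.png

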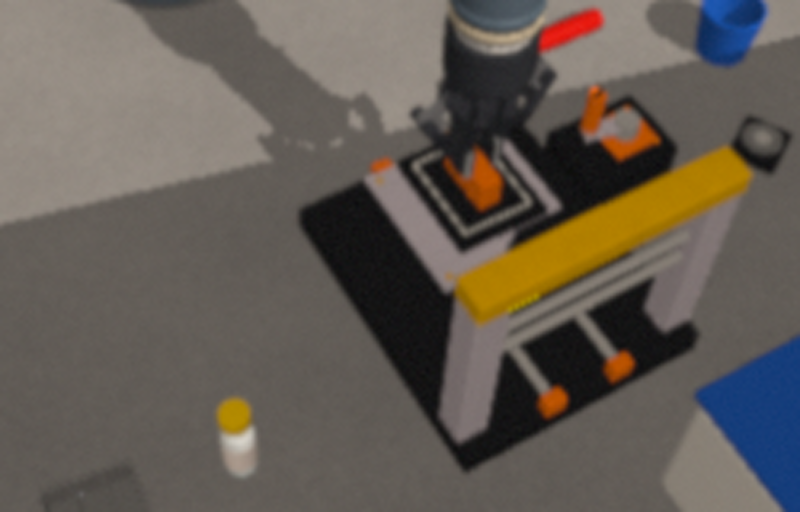

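The picture shows the plate held level and centred above the bed, with the grip at (478,185). I'll lower it with contact sensing, and search if it lands on the pin.

Run:
```python
from h import *
z0=float(np.load("z0.npy")); P=np.array([.5375,.0705])
offs=[(0,0)]+[(r*np.cos(t),r*np.sin(t)) for r in(.0025,.004) for t in np.arange(0,6.2,np.pi/3)]
for o in offs:
    q=P+o
    arm.move_l([*q,z0+.090],feed=.05); 
    hit=arm.move_l([*q,z0+.074],feed=.02,until_force=4)
    s=arm.sense(); d=s["position"][2]-z0-.078
    print(np.round(o,4),hit,"height above home mm",round(d*1e3,2),s["wrist_force"],s["ft_torque"],s["position"],round(s["time_s"],1),flush=True)
    if d<.003: break
    if s["time_s"]>50: break
```

```text
[0 0] True height above home mm -0.73 [-0.799   0.2377  4.5692] [-0.0576  0.0143  0.031 ] [0.5378 0.0705 0.1021] 28.8
```

Run:
```python
from h import *
arm.sleep(.5); s=arm.sense(); x,y,z=s["position"]; print(s["wrist_force"],z)
for dz in(.003,.005,.007,.0075):
    arm.move_l([.5375,.0705,.1018-dz],feed=.02); arm.sleep(.4); s=arm.sense(); print(dz,s["position"],s["wrist_force"],s["ft_torque"],s["finger_gap"],round(s["time_s"],1))
im=optics.camera("scene"); cv2.imwrite("pics/sc4.png",cv2.resize(im[145:305,160:410],None,fx=3.2,fy=3.2,interpolation=cv2.INTER_CUBIC)[:,:,::-1])
```

```text
[3.0485 0.2666 6.1312] 0.10180405195958053
0.003 [0.5377 0.0705 0.0996] [-0.035  -0.0016  9.775 ] [-0.0128  0.1035  0.0361] 0.019160465524506152 30.0
0.005 [0.5377 0.0705 0.098 ] [-0.8318 -0.3904 13.0546] [-0.0855  0.3275 -0.0312] 0.01869143511538825 30.6
0.007 [0.5378 0.0705 0.0965] [-2.6548 -1.4349 16.463 ] [-0.0789  0.5921  0.006 ] 0.019452508173573663 31.3
0.0075 [0.5378 0.0705 0.0961] [-2.0945 -0.7715 15.6434] [-0.1551  0.6323  0.0374] 0.018854691135928626 31.9
```

View pics/sc4.png

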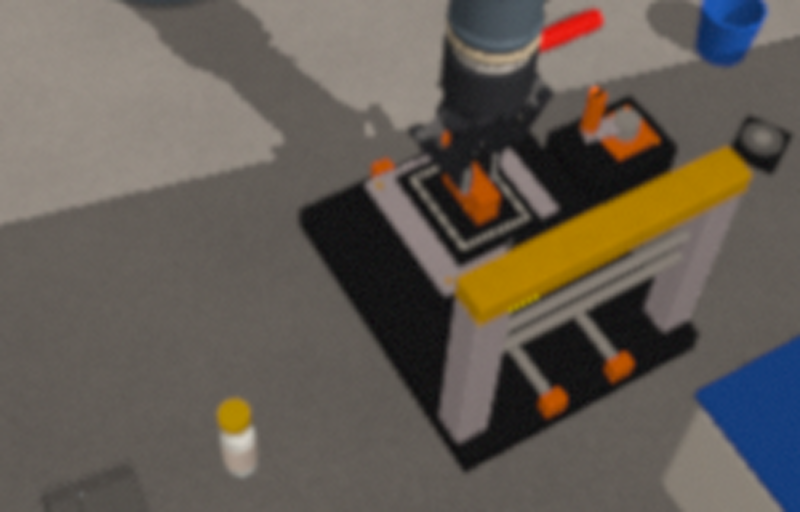

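The plate lies flat and square on the bed, well inside its edges. The force, about 16 N, and the height both indicate it has sunk about 6 mm. Handing in.

```bash
python3 -c "
from rig import arm, optics, workorder
print(workorder.finish_job())"
```

```text
the job is handed in; nothing more can be done
None
```

I turned the crank to its stop, dropped the plate over the pin and handed the job in at about 32 s while still pressing it down. The bed was sunk about 6 mm under about 16 N (estimated from arm height and wrist force); `finish_job()` returned no verdict.

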